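Pack the bread carrier and lift it level

TASK

Get the wooden bread carrier ready to hand over the counter: while it stands on the counter, push the loaf tin that lies askew square and flush into the rim corner diagonally opposite the other loaf tin, which is already tucked into its own corner and stays there. Then take the carrier by the middle of its bar handle, lift it about 12 cm clear of the counter, keeping it level all the way, and finish holding it there, steady and level, without setting it down. Leave the jam jar, mug and bell alone.

Things in the scene. Friction and masses are not known exactly. Their poses are not given: they have to be found in the camera images.
- carrier: Loose wooden tray 320 x 320 mm, 0.5 kg, with a bar handle over its middle. Origin: centre of underside; z up, x roughly away from the robot. Floor 6 mm thick; rim 8 mm thick, top at z = 34 mm, inner faces at x, y = +-152 mm. No divider under the bar. Slides on the counter if pushed with more than about 4 N. With the tins in opposite corners it balances at the middle of the bar.
- handle (a point): Middle (centre) of the carrier's bar handle; axes as the carrier's. Square-edged wooden bar along y at the carrier's x = 0: 22 mm wide (x), 304 mm long, from 81 to 105 mm above the carrier's underside (this point: 93 mm), on a post 22 x 10 mm at each end (y = +-147 mm).
- loose_tin: Steel loaf tin with a loaf, 60 (x) x 100 (y) mm, steel 45 mm tall, crust to 55 mm, 0.16 kg. Origin: centre of underside. Starts on the carrier floor in its +x half (far from the robot), up to 0.3 rad askew. Belongs in the carrier's +x, +y corner, long side on the +x rim, short side on the +y rim: its origin then at (122, 102) mm in the carrier's frame.
- packed_tin: Loaf tin equal to the loose one (60 x 100 mm, 55 mm tall, origin at the centre of its underside), already sitting square in the carrier's -x, -y corner, loose, its origin at (-121.5, -101.5) mm in the carrier's frame. It stays there.
- jam_jar: Bystander on the counter beside the carrier: glass jam jar, 64 mm across, 85 mm tall, origin at the centre of its underside.
- mug: Bystander on the counter: white mug, 76 mm across, 90 mm tall, handle to its +y, origin at the centre of its underside.
- bell: Bystander on the counter: polished steel domed counter bell, 76 mm across, 52 mm tall, origin at the centre of its underside.
Things that resemble listed ones, but are neither listed nor needed, are in the scene too. Leave any green or purple look-alike of the loose_tin alone.

How it is judged:
By the outcome, as a careful person would: the job done as asked, in the order asked, and still so for the second after the job is handed in, while the arm keeps its last pose, push and grip.
It also fails if it takes over 72 s, if anything falls off the work surface, if the arm or the gripper's body presses on something with over 40 N, if the wrist force passes 120 N, or if a joint passes its speed limit or range.

ROBOT

A 6-joint arm with a two-finger parallel gripper is mounted at the origin on the work surface. World frame = base frame: x ahead of the robot, y to its left, z up, the work surface at z = 0. Lengths are in m, angles in rad, forces in N, time in s.
With the tool pointing down it reaches from about 0.2 to 0.875 m from the base axis. Payload 3.4 kg.
Tool frame: the origin (TCP) lies midway between the tips of the shut fingers; the grasp point (between the pads) lies 19 mm behind it; z points along the fingers, y is the direction in which the jaws open and shut (so a half turn about z gives the same grasp; the last joint's range is limited). The gripper opens to 94 mm and grips with 3 to 60 N. Pads are 16 mm wide; open, the fingers measure 119 mm over their backs; the gripper's body (75 mm by 177 mm) begins 78 mm behind the grasp point.
Start: joints at [1.01, 0.276, 1.505, -0, 1.361, -0.121], TCP at [0.245, 0.52, 0.205] pointing down, gripper open.
Joint ranges: [-2.89, 2.89], [-0.75, 2.08], [0.22, 2.7], [-1.18, 4.32], [0.11, 2.71], [-2.7, 2.7]. Speed limits (rad/s): [2.57, 2.57, 3.14, 3.14, 3.14, 3.14].

INTERFACE

Orientations are given as [roll, pitch, yaw] about the fixed x, y, z axes, in that order (R = Rz(yaw) Ry(pitch) Rx(roll)).
In Python, from cell import robot, vision gives the robot as it stands.
- The arm moves only by the tool carry_out, never from a script. Its argument "targets" is a list of rows, each a list of 3 entries, a list of its own where there are three numbers: the turn, a rotation vector about the tool's x, y, z in degrees, then the shift along the tool's x, y, z in cm, then the opening in per cent of the stroke, from 0 (shut) to 100 (fully open). In form: [[[wx, wy, wz], [tx, ty, tz], jaw], ...]. A call has exactly 5 rows; each row shifts and turns the commanded pose from where the row before left it, along the tool's axes as they then stand; what a row does not reach is not made up. A row lasts 1/12 s, in which the tool goes at most 41.7 mm and 7.16 degrees, less where a joint would pass 70% of its speed; a pose out of reach is approached as far as the arm can. A call is refused whole if a number of a shift passes 4.17 or a number of a turn 7.16, either way. A call with a gripper value outside its range is refused whole. The fingers move at their own pace and stop on an object; "force" is the grip in N (left out, the last holds). Time passes only in rows, so rows that do not move let the fingers close, or fill a call up. It gives the time, the measured TCP pose, the force and the opening at its end, in the units of the state.
- robot.get_obs(): the state, without advancing time (a new reading comes with each control period).
- vision.grab_frame(name): name is "scene" or "side" or "wrist"; returns a dict with "color" (400x640x3 uint8, blue, green, red), "z_map" (400x640 float32, m along the optical axis (not along the pixel's ray), 0 where there is no reading), "K" (3x3 intrinsics, pixels), "T" (4x4, takes a point from camera to world coordinates). Camera axes: x right, y up, looking along -z (the intrinsics and any distortion apply to the point x, -y, -z); pixel columns grow to the right and rows downward; lengths in m; the calibration is good to about 2 mm. A picture is of the moment at which its call begins.
- robot.close_job(): hands the job in, once; it reports no verdict.
The state is a dict: "time_s": time; "joints": joint angles; "joint_vel": joint speeds; "joint_efforts": joint torques, N m; "position": TCP position; "tool_rot": TCP orientation; "contact_force": force on the tool from outside, world axes, zero at the start; "moment": the same for the moment, N m; "grip_width": finger opening in m.
Only numpy, scipy, OpenCV 4.12 (cv2) and the standard library are available. Lean on these libraries where they do the work, as an engineer would, in place of code of your own. Each camera call takes 0.05 s, during which the arm holds its last target. There are 200 camera calls.

## Working session

There is one attempt and no reset: what is moved stays moved. The work goes in short steps, Python scripts to look and compute and a tool call to move; the robot and the scene stay as the last step left them, time stands still between calls to the robot, and variables do not carry over. Pictures are saved under pics/ and viewed, about 8 in all and at most 12, crops included, and the job is handed in when it is done.

Besides the shell and the picture viewer there is one more tool, called after "Call:" in YAML: its name, and indented under it one key for each argument. carry_out: Moves the arm, as the interface text tells. Its arguments: {"type":"object","properties":{"targets":{"type":"array","items":{"type":"array"}},"force":{"type":"number"}},"required":["targets"]}

```bash
mkdir -p pics; ls; python3 - <<'E'
from cell import robot, vision
import cv2,numpy as np
o=robot.get_obs(); print(o)
for n in("scene","side"):
    f=vision.grab_frame(n); cv2.imwrite(f"pics/{n}0.png",f["color"]); np.savez(f"{n}0.npz",**f); print(n,f["K"],f["T"].round(3))
E
```

```text
pics
{'time_s': 0.0, 'joints': array([ 1.01003366e+00,  2.76555197e-01,  1.50607496e+00, -1.24840885e-05,
        1.36071331e+00, -1.20975520e-01]), 'joint_vel': array([-5.33103200e-04,  1.59856309e-04,  3.91101599e-04,  4.99664534e-06,
        1.17052188e-04,  7.82010142e-04]), 'joint_efforts': array([ 5.88057287e-05, -4.04578400e+01, -2.37233663e+01,  7.01999268e-02,
        3.45815008e-02, -1.42111990e-04]), 'position': array([0.2445046 , 0.51981411, 0.20465063]), 'tool_rot': array([-3.13985317e+00, -1.99173017e-04,  2.70180794e+00]), 'contact_force': array([-0.06612796, -0.71009041,  0.49170423]), 'moment': array([-0.02264657,  0.00245764,  0.02354578]), 'grip_width': 0.09406151018679708}
scene [[378.1077097    0.         321.21144759]
 [  0.         378.1077097  200.05303105]
 [  0.           0.           1.        ]] [[ 0.773 -0.496  0.395  0.955]
 [ 0.634  0.622 -0.46  -0.423]
 [-0.018  0.606  0.795  0.848]
 [ 0.     0.     0.     1.   ]]
side [[448.61280481   0.         323.33042023]
 [  0.         448.61280481 204.44918894]
 [  0.           0.           1.        ]] [[ 0.759  0.496 -0.422 -0.009]
 [-0.651  0.594 -0.473 -0.675]
 [ 0.016  0.634  0.773  1.16 ]
 [ 0.     0.     0.     1.   ]]
```

View pics/scene0.png

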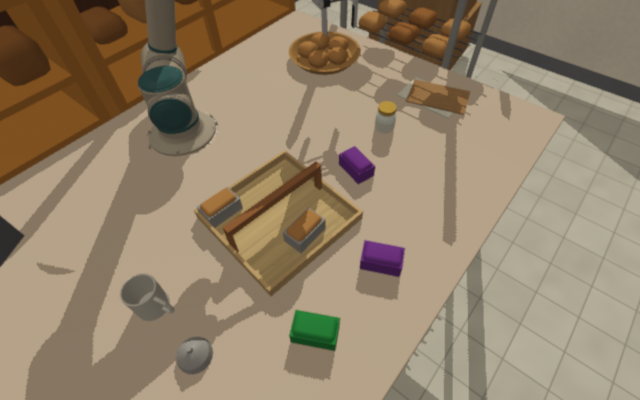

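View pics/side0.png

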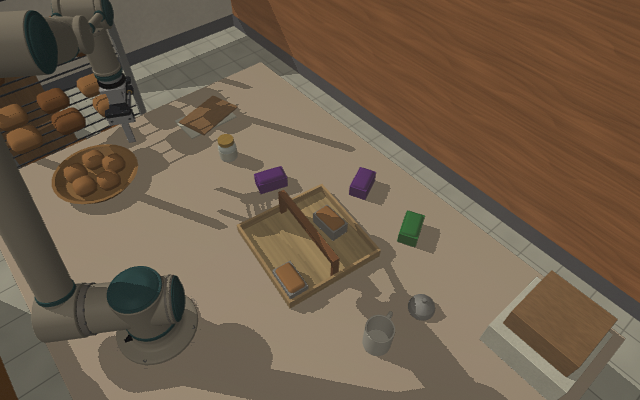

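The scene picture shows the carrier with corners near (197,212), (285,155), (360,215) and (270,288), and the bar from (230,235) to (320,175). The steel tin at (220,207) is packed_tin. The steel tin at (304,230) is loose_tin: it has a loaf and lies inside the carrier's +x half. The purple blocks at (357,165) and (382,258) and the green one at (315,329) are look-alikes on the counter. Next I measure from depth.

```bash
cat >h.py <<'E'
import numpy as np,cv2
from cell import robot,vision
def cloud(f):
    z=f["z_map"];v,u=np.mgrid[:400,:640];K=f["K"]
    p=np.stack([(u-K[0,2])/K[0,0]*z,-(v-K[1,2])/K[1,1]*z,-z],-1)
    w=p@f["T"][:3,:3].T+f["T"][:3,3]; w[z<=0]=np.nan
    return w
def proj(f,P):
    c=(np.atleast_2d(P)-f["T"][:3,3])@f["T"][:3,:3]
    c=c*[1,-1,-1]; q=c@f["K"].T; return q[:,:2]/q[:,2:]
def rect(p): 
    (c,s,a)=cv2.minAreaRect((p*1000).astype(np.float32)); return np.round(c,1),np.round(s,1),round(a,2)
E
python3 - <<'E'
from h import *
for n in("scene","side"):
    f=dict(np.load(n+"0.npz")); w=cloud(f)
    fl=w[(np.abs(w[...,2])<.02)]; print(n,"counter z",np.median(fl[:,2]),fl[:,2].std())
    c=f["color"].astype(int); z=w[...,2]
    # seed: tray px
    s=(304,230) if n=="scene" else (330,222); c0=w[s[1],s[0]]; print("tin pt",c0.round(3))
    near=np.hypot(w[...,0]-c0[0]+.08,w[...,1]-c0[1])<.30
    b=c[...,0]; yellow=(c[...,2]-c[...,0]>25)
    for nm,lo,hi in(("rim",.028,.038),("tintop",.044,.068),("bar",.09,.115)):
        m=(near&(z>lo)&(z<hi)).astype(np.uint8)
        k,l,st,ce=cv2.connectedComponentsWithStats(m)
        for i in range(1,k):
            if st[i,4]>40: print(nm,ce[i].round(),st[i,4],rect(w[l==i][:,:2]),np.median(z[l==i]).round(4))
E
```

```text
scene counter z 0.00016981131308685393 0.00379502360565394
tin pt [ 0.59  -0.066  0.061]
rim [268. 167.] 316 (array([345.4,  38.1]), array([226.6,  90.6]), 59.41) 0.0333
rim [354. 170.] 79 (array([544.5, 192.5]), array([107.7,  42.4]), 7.35) 0.0329
rim [283. 238.] 1173 (array([484.1, -52.2]), array([322.4, 320.3]), 83.04) 0.0336
rim [305. 239.] 87 (array([597.6, -65.5]), array([112.8,  50.4]), 58.78) 0.0327
rim [374. 266.] 56 (array([773.4, -25.8]), array([67.4,  3.4]), 24.23) 0.0334
tintop [356. 161.] 396 (array([542.9, 210.8]), array([46.6, 97.9]), 74.1) 0.0534
tintop [218. 204.] 730 (array([ 350.9, -139.1]), array([100.,  63.]), 82.99) 0.0586
tintop [304. 227.] 827 (array([576.5, -52.2]), array([ 61.3, 101.1]), 0.29) 0.0589
tintop [378. 253.] 643 (array([765.1,   1.7]), array([77.8, 60.2]), 25.06) 0.0538
tintop [308. 320.] 510 (array([ 753.8, -227. ]), array([91. , 49.2]), 29.25) 0.0538
bar [271. 199.] 1175 (array([483.4, -52.2]), array([304.5,  25.6]), 83.05) 0.1042
side counter z 0.00012917509316912046 0.004218742174552069
tin pt [ 0.563 -0.069  0.06 ]
rim [271. 184.] 51 (array([528.1, 193.4]), array([ 8.6, 81.8]), 70.83) 0.0328
rim [308. 246.] 1152 (array([484.6, -52.3]), array([325.8, 323.3]), 83.12) 0.0333
rim [330. 229.] 69 (array([555.6, -64.6]), array([ 50. , 113.7]), 29.61) 0.0325
tintop [271. 177.] 253 (array([540.1, 206.6]), array([39.2, 99.3]), 73.38) 0.0529
tintop [360. 183.] 204 (array([752.2,  -5. ]), array([50.3, 60.9]), 24.72) 0.0528
tintop [330. 219.] 514 (array([577. , -52.5]), array([102.7,  63.2]), 87.88) 0.0583
tintop [404. 229.] 77 (array([ 729.6, -230. ]), array([48.7, 29.3]), 29.36) 0.0507
tintop [290. 278.] 684 (array([ 351.2, -138.6]), array([101. ,  61.6]), 83.2) 0.0579
bar [309. 227.] 772 (array([483.8, -52.2]), array([307. ,  25.4]), 83.18) 0.104
```

```bash
python3 - <<'E'
import cv2,numpy as np
a=cv2.imread("pics/scene0.png")[140:300,180:400]; b=cv2.imread("pics/side0.png")[170:320,220:400]
a=cv2.resize(a,None,fx=2.6,fy=2.6,interpolation=3)
a=cv2.resize(cv2.imread("pics/scene0.png")[140:300,180:400],(770,560),interpolation=cv2.INTER_CUBIC)
cv2.imwrite("pics/crop0.png",a)
E
```

```text
(no output)
```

View pics/crop0.png

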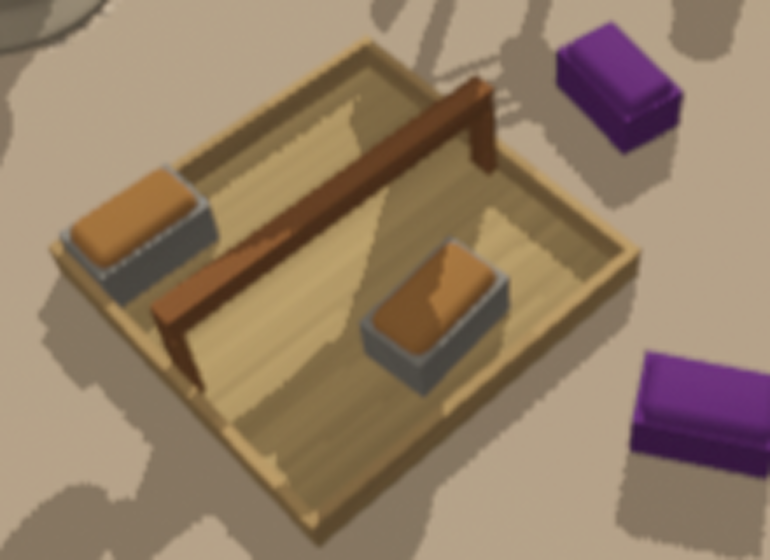

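The crop confirms it: the loose tin (crop ~(435,315)) is the only steel tin in the +x half. From depth, the carrier is at (484,-52) mm with yaw -6.95°. The loose tin is at about (92,11) in the carrier frame, +6° askew. I push +x first, then +y.

```bash
cat >>h.py <<'E'
from scipy.spatial.transform import Rotation as Rn
C=np.array([.484,-.0522]);YAW=-6.95
def go(xy,z,yaw,o=None):
    """tool-frame turn (deg) then shift (cm, in the turned tool) to carrier-frame xy(mm), height z(mm), yaw rel. carrier(deg)"""
    o=o or robot.get_obs(); t=np.radians(YAW); A=np.array([[np.cos(t),-np.sin(t)],[np.sin(t),np.cos(t)]])
    P=np.r_[C+A@np.array(xy)/1000,z/1000]
    R0=Rn.from_euler("xyz",o["tool_rot"]); R1=Rn.from_euler("xyz",[180,0,YAW+yaw],degrees=True)
    rv=(R0.inv()*R1).as_rotvec(degrees=True)
    print("turn",rv.round(2),"shift(turned tool)",(R1.inv().apply(P-o["position"])*100).round(2),"shift(now)",(R0.inv().apply(P-o["position"])*100).round(2))
def st():
    o=robot.get_obs();t=np.radians(YAW);d=(o["position"][:2]-C)*1000;c,s=np.cos(t),np.sin(t)
    f=o["contact_force"]
    print("t",round(o["time_s"],2),"carrier xy",(c*d[0]+s*d[1]).round(1),(-s*d[0]+c*d[1]).round(1),"z",(o["position"][2]*1e3).round(1),"rot",np.degrees(o["tool_rot"]).round(2),"F carrier",np.round([c*f[0]+s*f[1],-s*f[0]+c*f[1],f[2]],2),"grip",(o["grip_width"]*1e3).round(1))
E
python3 -c "
from h import *
go((38,11),180,180);st()"
```

```text
turn [ -0.09  -0.02 -18.25] shift(turned tool) [-34.49 -52.79   2.47] shift(now) [-49.28 -39.33   2.53]Traceback (most recent call last):
  File "<string>", line 3, in <module>
    go((38,11),180,180);st()
                        ~~^^
  File "h.py", line 25, in st
    print("t",round(o["time_s"],2),"carrier xy",(c*d[0]+s*d[1]).round(1),(-s*d[0]+c*d[1]).round(1),"z",(o["position"][2]*1e3).round(1),"rot",np.degrees(o["tool_rot"]).round(2),"F carrier",np.round([c*f[0]+s*f[1],-s*f[0]+c*f[1],f[2]],2),"grip",(o["grip_width"]*1e3).round(1))
                                                                                                                                                                                                                                                   ^^^^^^^^^^^^^^^^^^^^^^^^^^^
AttributeError: 'float' object has no attribute 'round'
```

Call:
carry_out:
  targets:
    - [[0,0,-3.65],[0,0,0],60]
    - [[0,0,-3.65],[0,0,0],60]
    - [[0,0,-3.65],[0,0,0],60]
    - [[0,0,-3.65],[0,0,0],60]
    - [[0,0,-3.65],[0,0,0],60]

```text
time_s: 0.52
position: [0.2446, 0.52, 0.205]
tool_rot: [-3.141, -0.0, 3.024]
contact_force: [-0.3, 0.1, -0.1]
grip_width: 0.0641
```

Call:
carry_out:
  targets:
    - [[0,0,0],[-2.3,-3.4,0],60]
    - [[0,0,0],[-2.3,-3.4,0],60]
    - [[0,0,0],[-2.3,-3.4,0],60]
    - [[0,0,0],[-2.3,-3.4,0],60]
    - [[0,0,0],[-2.3,-3.4,0],60]

```text
time_s: 0.93
position: [0.3385, 0.3359, 0.2051]
tool_rot: [-3.141, -0.0, 3.021]
contact_force: [1.3, 0.7, 0.1]
grip_width: 0.0568
```

Call:
carry_out:
  targets:
    - [[0,0,0],[-2.3,-3.4,0],60]
    - [[0,0,0],[-2.3,-3.4,0],60]
    - [[0,0,0],[-2.3,-3.4,0],60]
    - [[0,0,0],[-2.3,-3.4,0],60]
    - [[0,0,0],[-2.3,-3.4,0],60]

```text
time_s: 1.35
position: [0.4322, 0.1531, 0.2053]
tool_rot: [3.141, -0.0, 3.02]
contact_force: [0.6, -0.1, 0.3]
grip_width: 0.0562
```

Call:
carry_out:
  targets:
    - [[0,0,0],[-2.3,-3.4,0],60]
    - [[0,0,0],[-2.3,-3.4,0],60]
    - [[0,0,0],[-2.3,-3.4,0],60]
    - [[0,0,0],[-2.3,-3.4,0.5],60]
    - [[0,0,0],[-2.3,-3.4,0.5],60]

```text
time_s: 1.77
position: [0.5261, -0.0297, 0.1953]
tool_rot: [3.141, 0.0, 3.02]
contact_force: [0.9, 0.5, 0.1]
grip_width: 0.0565
```

```bash
sed -i 's/(o\["grip_width"\]\*1e3).round(1)/round(o["grip_width"]*1e3,1)/' h.py; python3 -c "
from h import *
go((38,11),24,180);st();print(robot.get_obs()['joints'].round(2))
f=vision.grab_frame('wrist');cv2.imwrite('pics/w1.png',f['color'])"
```

```text
turn [ 0.02  0.02 -0.03] shift(turned tool) [ 0.11 -1.64 17.13] shift(now) [ 0.11 -1.65 17.13]
t 1.77 carrier xy 39.1 27.4 z 195.3 rot [1.7998e+02 2.0000e-02 1.7302e+02] F carrier [0.81 0.61 0.1 ] grip 56.5
[-0.19  0.21  1.62  0.    1.31 -1.64]
```

View pics/w1.png

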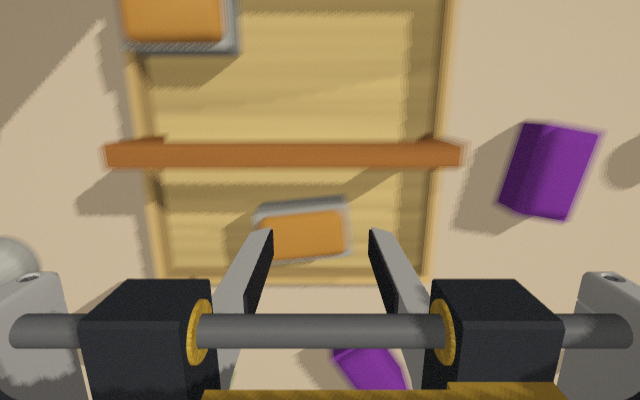

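The wrist view shows the bar at (285,155) and the loose tin at (303,230), slightly turned, with the fingers lined up above it. I descend between bar and tin.

Call:
carry_out:
  targets:
    - [[0,0,0],[0.1,-1.65,2.1],60]
    - [[0,0,0],[0,0,3],60]
    - [[0,0,0],[0,0,3],60]
    - [[0,0,0],[0,0,2],60]
    - [[0,0,0],[0,0,1],60]

```text
time_s: 2.23
position: [0.5201, -0.0435, 0.0814]
tool_rot: [3.141, -0.006, 3.02]
contact_force: [-0.3, -0.8, -0.8]
grip_width: 0.0564
```

Call:
carry_out:
  targets:
    - [[0,0,0],[0,0,2],60]
    - [[0,0,0],[0,0,2],60]
    - [[0,0,0],[0,0,1],60]
    - [[0,0,0],[0,0,1],60]
    - [[0,0,0],[0,0,0],60]

```text
time_s: 2.65
position: [0.5218, -0.0436, 0.0232]
tool_rot: [3.141, -0.003, 3.021]
contact_force: [0.0, 0.2, -0.4]
grip_width: 0.0564
```

```bash
python3 -c "
from h import *
go((84,11),24,180);st()"
```

```text
turn [ 0.02 -0.15  0.02] shift(turned tool) [-4.76 -0.21 -0.08] shift(now) [-4.76 -0.21 -0.09]
t 2.65 carrier xy 36.4 13.1 z 23.2 rot [ 1.7998e+02 -1.5000e-01  1.7307e+02] F carrier [ 0.01  0.21 -0.42] grip 56.4
```

Call:
carry_out:
  targets:
    - [[0,0,0],[-0.5,0,0],60]
    - [[0,0,0],[-0.5,0,0],60]
    - [[0,0,0],[-0.5,0,0],60]
    - [[0,0,0],[-0.5,0,0],60]
    - [[0,0,0],[-0.4,0,0],60]

```text
time_s: 3.07
position: [0.5473, -0.047, 0.0251]
tool_rot: [-3.142, 0.001, 3.02]
contact_force: [-1.7, 0.3, 0.1]
grip_width: 0.0564
```

Call:
carry_out:
  targets:
    - [[0,0,0],[-0.4,0,0],60]
    - [[0,0,0],[-0.4,0,0],60]
    - [[0,0,0],[-0.4,0,0],60]
    - [[0,0,0],[-0.4,0,0],60]
    - [[0,0,0],[-0.3,0,0],60]

```text
time_s: 3.48
position: [0.5658, -0.0492, 0.0245]
tool_rot: [3.142, 0.0, 3.02]
contact_force: [-2.0, -0.6, 0.8]
grip_width: 0.0562
```

```bash
python3 -c "
from h import *
go((84,11),24,180);st()"
```

```text
turn [ 0.    0.01 -0.  ] shift(turned tool) [-0.31 -0.18  0.05] shift(now) [-0.31 -0.18  0.05]
t 3.48 carrier xy 80.9 12.8 z 24.5 rot [1.8000e+02 1.0000e-02 1.7305e+02] F carrier [-1.89 -0.87  0.81] grip 56.2
```

Call:
carry_out:
  targets:
    - [[0,0,0],[-0.1,0,0],60]
    - [[0,0,0],[-0.1,0,0],60]
    - [[0,0,0],[0,0,0],60]
    - [[0,0,0],[0,0,0],60]
    - [[0,0,0],[0,0,0],60]

```text
time_s: 3.9
position: [0.5663, -0.0493, 0.0243]
tool_rot: [3.142, -0.002, 3.021]
contact_force: [-4.4, -0.2, 0.9]
grip_width: 0.0564
```

Call:
carry_out:
  targets:
    - [[0,0,0],[-0.1,0,0],60]
    - [[0,0,0],[0,0,0],60]
    - [[0,0,0],[0,0,0],60]
    - [[0,0,0],[0,0,0],60]
    - [[0,0,0],[0,0,0],60]

```text
time_s: 4.32
position: [0.5663, -0.0493, 0.0243]
tool_rot: [-3.142, -0.004, 3.021]
contact_force: [-7.5, -0.3, 2.9]
grip_width: 0.0565
```

```bash
python3 - <<'E'
from h import *
st()
for n in("scene","side"):
    f=vision.grab_frame(n); w=cloud(f); z=w[...,2]
    t=np.radians(YAW); d=(w[...,:2]-C)*1000; X=np.cos(t)*d[...,0]+np.sin(t)*d[...,1]; Y=-np.sin(t)*d[...,0]+np.cos(t)*d[...,1]
    m=(abs(X)<175)&(abs(Y)<175)&(z>.028)&(z<.038); pts=np.stack([X,Y],-1)
    print(n,"rim",rect(pts[m]/1000)); 
    for lo,hi,nm in((.044,.068,"tin"),):
        m=(X>40)&(X<175)&(Y>-150)&(Y<150)&(z>lo)&(z<hi)
        c=f["color"].astype(int); k,l,s,ce=cv2.connectedComponentsWithStats(m.astype(np.uint8))
        for i in range(1,k):
            if s[i,4]>50: print(nm,ce[i].round(),s[i,4],rect(pts[l==i]/1000))
E
```

```text
t 4.32 carrier xy 81.3 12.8 z 24.3 rot [-180.     -0.21  173.07] F carrier [-7.44 -1.21  2.86] grip 56.5
scene rim (array([-1.7,  0.3]), array([323.9, 322.4]), 0.39)
tin [310. 234.] 937 (array([113.1,   9.5]), array([100.9,  79.4]), 89.0)
side rim (array([0.1, 0.7]), array([323. , 324.8]), 0.2)
tin [343. 225.] 116 (array([111.6, -34. ]), array([23.7, 81.1]), 83.68)
```

Contact with the +x rim is made at about 4–7 N. I back off, lift, turn and go behind the -y end.

Call:
carry_out:
  targets:
    - [[0,0,0],[0.8,0,0],60]
    - [[0,0,0],[0.7,0,0],60]
    - [[0,0,0],[0,0,-3],60]
    - [[0,0,0],[0,0,-4],60]
    - [[0,0,0],[0,0,-4],60]

```text
time_s: 4.83
position: [0.553, -0.0475, 0.135]
tool_rot: [3.141, -0.0, 3.02]
contact_force: [1.6, 0.2, 0.3]
grip_width: 0.0565
```

Call:
carry_out:
  targets:
    - [[0,0,0],[0,0,-3],28]
    - [[0,0,7],[0,0,0],28]
    - [[0,0,7],[0,0,0],28]
    - [[0,0,7],[0,0,0],28]
    - [[0,0,7],[0,0,0],28]

```text
time_s: 5.25
position: [0.5542, -0.0477, 0.1651]
tool_rot: [3.14, 0.003, 2.525]
contact_force: [0.1, 0.0, -0.3]
grip_width: 0.0276
```

Call:
carry_out:
  targets:
    - [[0,0,7],[0,0,0],28]
    - [[0,0,7],[0,0,0],28]
    - [[0,0,7],[0,0,0],28]
    - [[0,0,7],[0,0,0],28]
    - [[0,0,7],[0,0,0],28]

```text
time_s: 5.67
position: [0.5541, -0.0476, 0.1647]
tool_rot: [3.139, 0.001, 1.915]
contact_force: [0.3, -0.1, -0.4]
grip_width: 0.0262
```

Call:
carry_out:
  targets:
    - [[0,0,7],[0,0,0],28]
    - [[0,0,7],[0,0,0],28]
    - [[0,0,7],[0,0,0],28]
    - [[0,0,6],[0,0,0],28]
    - [[0,0,0],[0,0,0],28]

```text
time_s: 6.08
position: [0.554, -0.0477, 0.1647]
tool_rot: [3.139, -0.0, 1.448]
contact_force: [-0.9, 0.7, 0.1]
grip_width: 0.0264
```

```bash
cat >>h.py <<'E'
def tins():
  for n in("scene","side"):
    f=vision.grab_frame(n); w=cloud(f); z=w[...,2]
    t=np.radians(YAW); d=(w[...,:2]-C)*1000; X=np.cos(t)*d[...,0]+np.sin(t)*d[...,1]; Y=-np.sin(t)*d[...,0]+np.cos(t)*d[...,1]
    pts=np.stack([X,Y],-1)
    def show(nm,m,all=False):
        k,l,s,ce=cv2.connectedComponentsWithStats(m.astype(np.uint8))
        if all: print(n,nm,rect(pts[m]/1000)); return
        for i in range(1,k):
            if s[i,4]>100: print(n,nm,ce[i].round(),s[i,4],rect(pts[l==i]/1000))
    show("rim",(abs(X)<175)&(abs(Y)<175)&(z>.028)&(z<.038),True)
    show("bar",(abs(X)<30)&(abs(Y)<175)&(z>.09)&(z<.115),True)
    show("tin",(abs(X)>30)&(abs(X)<175)&(abs(Y)<170)&(z>.042)&(z<.068))
    cv2.imwrite(f"pics/{n}_last.png",f["color"])
E
python3 -c "
from h import *
go((117,-72),130,90);st();tins()"
```

```text
turn [ 0.14 -0.01 -0.1 ] shift(turned tool) [-8.5   4.8   3.47] shift(now) [-8.49  4.81  3.48]
t 6.08 carrier xy 69.0 13.0 z 164.7 rot [ 1.7986e+02 -1.0000e-02  8.2950e+01] F carrier [-1.    0.57  0.09] grip 26.4
scene rim (array([-2.1, -0.1]), array([325. , 321.2]), 0.18)
scene bar (array([ -0.1, -42.9]), array([219.2,  24.9]), 89.86)
scene tin [218. 204.] 752 (array([-120.4, -102.2]), array([100.8,  61.7]), 88.69)
scene tin [311. 235.] 887 (array([121.1,   9. ]), array([ 60.8, 100.7]), 0.37)
side rim (array([1. , 0.6]), array([325.1, 322.5]), 89.95)
side bar (array([ 0.2, -0.3]), array([ 25.8, 305.9]), 0.22)
side tin [338. 215.] 520 (array([121.1,   8.6]), array([ 62.3, 104.2]), 0.26)
side tin [290. 279.] 698 (array([-120.8, -101.2]), array([104.2,  61.7]), 89.52)
```

Tin is square and flush at x≈121, and the carrier hasn't moved.

Call:
carry_out:
  targets:
    - [[0.1,0,0],[-2.1,1.2,0],28]
    - [[0,0,0],[-2.1,1.2,0],28]
    - [[0,0,0],[-2.1,1.2,0],28]
    - [[0,0,0],[-2.2,1.2,1],28]
    - [[0,0,0],[0,0,3],28]

```text
time_s: 6.6
position: [0.5967, -0.1435, 0.1282]
tool_rot: [3.13, 0.005, 1.45]
contact_force: [1.9, 0.4, 0.1]
grip_width: 0.0261
```

Call:
carry_out:
  targets:
    - [[0,0,0],[0,0,3],28]
    - [[0,0,0],[0,0,3],28]
    - [[0,0,0],[0,0,2],28]
    - [[0,0,0],[0,0,1],28]
    - [[0,0,0],[0,0,1],28]

```text
time_s: 7.02
position: [0.5905, -0.1378, 0.0235]
tool_rot: [-3.14, -0.0, 1.451]
contact_force: [-0.3, -1.1, -0.0]
grip_width: 0.0262
```

```bash
python3 -c "
from h import *
go((117,42),25,90);st()"
```

```text
turn [-0.11 -0.01  0.07] shift(turned tool) [11.41  0.09 -0.15] shift(now) [11.41  0.11 -0.15]
t 7.02 carrier xy 116.1 -72.1 z 23.5 rot [-1.7989e+02 -1.0000e-02  8.3120e+01] F carrier [-0.15 -1.1  -0.02] grip 26.2
```

Call:
carry_out:
  targets:
    - [[0,0,0],[0.6,0,-0.1],28]
    - [[0,0,0],[0.6,0,0],28]
    - [[0,0,0],[0.6,0,0],28]
    - [[0,0,0],[0.6,0,0],28]
    - [[0,0,0],[0.6,0,0],28]

```text
time_s: 7.43
position: [0.5953, -0.1078, 0.0268]
tool_rot: [3.14, 0.001, 1.45]
contact_force: [-0.3, -0.4, 1.4]
grip_width: 0.0264
```

Call:
carry_out:
  targets:
    - [[0,0,0],[0.6,0,0],28]
    - [[0,0,0],[0.6,0,0],28]
    - [[0,0,0],[0.6,0,0],28]
    - [[0,0,0],[0.6,0,0],28]
    - [[0,0,0],[0.6,0,0],28]

```text
time_s: 7.85
position: [0.5978, -0.0777, 0.0255]
tool_rot: [-3.14, 0.0, 1.45]
contact_force: [-0.1, -2.1, 1.2]
grip_width: 0.0261
```

Call:
carry_out:
  targets:
    - [[0,0,0],[0.6,0,0],28]
    - [[0,0,0],[0.6,0,0],28]
    - [[0,0,0],[0.6,0,0],28]
    - [[0,0,0],[0.6,0,0],28]
    - [[0,0,0],[0.6,0,0],28]

```text
time_s: 8.27
position: [0.6014, -0.0479, 0.0253]
tool_rot: [-3.14, -0.0, 1.449]
contact_force: [-0.0, -1.7, 0.8]
grip_width: 0.026
```

Call:
carry_out:
  targets:
    - [[0,0,0],[0.5,0,0],28]
    - [[0,0,0],[0.5,0,0],28]
    - [[0,0,0],[0.4,0,0],28]
    - [[0,0,0],[0.2,0,0],28]
    - [[0,0,0],[0,0,0],28]

```text
time_s: 8.68
position: [0.6033, -0.0318, 0.0253]
tool_rot: [-3.14, -0.001, 1.45]
contact_force: [0.2, -0.4, 1.5]
grip_width: 0.0264
```

```bash
python3 -c "
from h import *
go((117,42),25,90);st();tins()"
```

```text
turn [-0.11 -0.04  0.02] shift(turned tool) [0.73 0.11 0.03] shift(now) [0.73 0.11 0.03]
t 8.68 carrier xy 115.9 34.7 z 25.3 rot [-1.7989e+02 -4.0000e-02  8.3070e+01] F carrier [ 0.22 -0.37  1.49] grip 26.4
scene rim (array([-0.9,  0.4]), array([323.1, 322. ]), 0.14)
scene bar (array([ -0. , -64.1]), array([ 24.6, 176.7]), 0.43)
scene tin [218. 204.] 754 (array([-120.2, -102.1]), array([100.6,  61.1]), 89.78)
scene tin [345. 204.] 133 (array([120.1, 128.2]), array([59.9, 30.6]), 1.84)
side rim (array([1.1, 0.2]), array([323.8, 325.7]), 0.09)
side bar (array([-0. , -0.6]), array([305.3,  24.5]), 89.9)
side tin [290. 279.] 697 (array([-122.3, -101.7]), array([104.5,  61.8]), 89.41)
```

Call:
carry_out:
  targets:
    - [[0,0,0],[0.2,0,0],28]
    - [[0,0,0],[0.2,0,0],28]
    - [[0,0,0],[0.1,0,0],28]
    - [[0,0,0],[0,0,0],28]
    - [[0,0,0],[0,0,0],28]

```text
time_s: 9.2
position: [0.604, -0.0275, 0.0254]
tool_rot: [-3.14, -0.0, 1.449]
contact_force: [0.7, 0.4, 0.6]
grip_width: 0.0261
```

Call:
carry_out:
  targets:
    - [[0,0,0],[0.1,0,0],28]
    - [[0,0,0],[0,0,0],28]
    - [[0,0,0],[0,0,0],28]
    - [[0,0,0],[0,0,0],28]
    - [[0,0,0],[0,0,0],28]

```text
time_s: 9.62
position: [0.6041, -0.0266, 0.0254]
tool_rot: [-3.14, -0.0, 1.449]
contact_force: [0.0, -0.2, 0.4]
grip_width: 0.0261
```

Call:
carry_out:
  targets:
    - [[0,0,0],[0.1,0,0],28]
    - [[0,0,0],[0,0,0],28]
    - [[0,0,0],[0,0,0],28]
    - [[0,0,0],[0,0,0],28]
    - [[0,0,0],[0,0,0],28]

```text
time_s: 10.03
position: [0.6042, -0.0257, 0.0254]
tool_rot: [-3.14, -0.0, 1.45]
contact_force: [-0.4, -0.2, 0.8]
grip_width: 0.0263
```

```bash
python3 -c "
from h import *
st();tins()"
```

```text
t 10.03 carrier xy 116.1 40.9 z 25.4 rot [-179.91   -0.     83.05] F carrier [-0.41 -0.29  0.79] grip 26.3
scene rim (array([-1.2,  0.3]), array([322.7, 322.2]), 0.29)
scene bar (array([  0., -60.]), array([185.3,  24.2]), 89.97)
scene tin [219. 204.] 749 (array([-120.1, -102. ]), array([100.7,  61.5]), 89.4)
scene tin [346. 203.] 118 (array([120.7, 135.8]), array([61.4, 27.8]), 3.04)
side rim (array([0.8, 0.8]), array([323.7, 325.1]), 0.05)
side bar (array([-0.4, -0.5]), array([ 24.1, 306.1]), 0.02)
side tin [290. 279.] 694 (array([-121.2, -102.1]), array([103.3,  60.9]), 89.74)
```

Call:
carry_out:
  targets:
    - [[0,0,0],[0.1,0,0],28]
    - [[0,0,0],[0,0,0],28]
    - [[0,0,0],[0,0,0],28]
    - [[0,0,0],[0,0,0],28]
    - [[0,0,0],[0,0,0],28]

```text
time_s: 10.55
position: [0.6043, -0.0246, 0.0254]
tool_rot: [-3.14, -0.0, 1.449]
contact_force: [-0.3, -0.8, -0.2]
grip_width: 0.0261
```

Call:
carry_out:
  targets:
    - [[0,0,0],[0.1,0,0],28]
    - [[0,0,0],[0,0,0],28]
    - [[0,0,0],[0,0,0],28]
    - [[0,0,0],[0,0,0],28]
    - [[0,0,0],[0,0,0],28]

```text
time_s: 10.97
position: [0.6045, -0.0236, 0.0254]
tool_rot: [-3.14, -0.0, 1.45]
contact_force: [-0.8, -0.1, 0.4]
grip_width: 0.0263
```

Call:
carry_out:
  targets:
    - [[0,0,0],[0.1,0,0],28]
    - [[0,0,0],[0,0,0],28]
    - [[0,0,0],[0,0,0],28]
    - [[0,0,0],[0,0,0],28]
    - [[0,0,0],[0,0,0],28]

```text
time_s: 11.38
position: [0.6045, -0.0231, 0.0254]
tool_rot: [-3.14, 0.001, 1.45]
contact_force: [-0.6, -3.6, 0.4]
grip_width: 0.0262
```

```bash
python3 -c "
from h import *
st();tins()"
```

```text
t 11.38 carrier xy 116.1 43.4 z 25.4 rot [-1.7991e+02  3.0000e-02  8.3060e+01] F carrier [-0.15 -3.64  0.36] grip 26.2
scene rim (array([-1. ,  0.9]), array([324. , 322.6]), 89.93)
scene bar (array([  0. , -59.2]), array([185.4,  25.1]), 89.96)
scene tin [218. 204.] 750 (array([-119.5, -102.4]), array([100.7,  61. ]), 89.79)
scene tin [347. 202.] 114 (array([119.2, 138. ]), array([61.2, 28.8]), 0.39)
side rim (array([0.4, 1.5]), array([321.7, 326.1]), 0.27)
side bar (array([-0.4, -0.2]), array([ 24.9, 306.3]), 0.36)
side tin [290. 279.] 700 (array([-121.2, -103.1]), array([ 60.8, 101.3]), 0.44)
```

Contact with the +y rim at 3.6 N. I back off, rise and look.

Call:
carry_out:
  targets:
    - [[0,0,0],[-0.6,0,0],28]
    - [[0,0,0],[-0.8,0,0],28]
    - [[0,0,0],[0,0,-3],28]
    - [[0,0,0],[0,0,-4],28]
    - [[0,0,0],[0,0,-4],28]

```text
time_s: 11.9
position: [0.6019, -0.0363, 0.1354]
tool_rot: [-3.136, -0.002, 1.449]
contact_force: [1.4, -0.0, -0.0]
grip_width: 0.0264
```

Call:
carry_out:
  targets:
    - [[0,0,0],[0,0,-3],90]
    - [[0,0,0],[-1,-3,0],90]
    - [[0,0,0],[-1,-3,0],90]
    - [[0,0,0],[-1,-3,0],90]
    - [[0,0,0],[0,-2.6,0],90]

```text
time_s: 12.32
position: [0.4823, -0.053, 0.1656]
tool_rot: [-3.139, -0.001, 1.448]
contact_force: [0.5, 0.3, 0.2]
grip_width: 0.0566
```

```bash
python3 -c "
from h import *
go((0,0),74,90);st();tins()
a=cv2.imread('pics/scene_last.png')[140:300,180:400];cv2.imwrite('pics/c2.png',cv2.resize(a,(770,560),interpolation=cv2.INTER_CUBIC))"
```

```text
turn [-0.12 -0.03 -0.08] shift(turned tool) [0.1  0.16 9.16] shift(now) [0.1  0.18 9.16]
t 12.32 carrier xy -1.6 -1.0 z 165.6 rot [-1.7988e+02 -3.0000e-02  8.2970e+01] F carrier [0.47 0.33 0.23] grip 56.6
scene rim (array([-1.2,  0.4]), array([322.9, 321.3]), 0.28)
scene bar (array([-0.4,  0.1]), array([ 26.5, 304.3]), 0.24)
scene tin [219. 204.] 749 (array([-120.1, -101.8]), array([ 61. , 100.4]), 0.41)
scene tin [337. 213.] 791 (array([119.5, 101.9]), array([ 61.1, 101.9]), 0.84)
side rim (array([0.4, 0.4]), array([323.4, 322.7]), 89.84)
side bar (array([ -0.2, -27.8]), array([250.3,  24.5]), 89.82)
side tin [326. 200.] 275 (array([120.3,  83.1]), array([60.9, 66.8]), 0.4)
side tin [290. 279.] 701 (array([-121.1, -101.8]), array([ 60.8, 103. ]), 0.49)
```

View pics/c2.png

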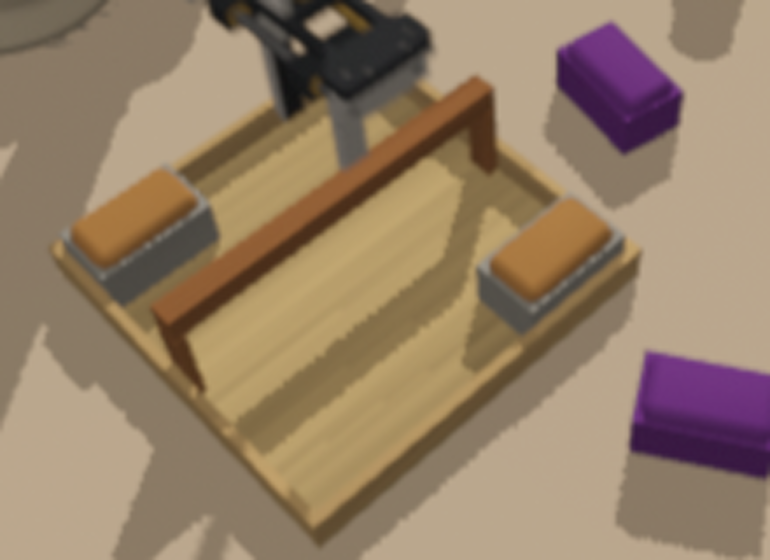

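The crop shows the loose tin in its corner (crop 550,265) and the packed tin unmoved. The measured x (119.5–120.3, against 121.1 before) hints at a gap of about 1 mm to the +x rim. I give one gentle +x nudge with shut fingers at the tin's middle.

Call:
carry_out:
  targets:
    - [[0,0,0],[2.6,1.6,0],0]
    - [[0,0,0],[2.6,1.6,0],0]
    - [[0,0,0],[2.6,1.5,0],0]
    - [[0,0,0],[2.5,1.5,0],0]
    - [[0,0,0],[0,0,1],0]

```text
time_s: 12.83
position: [0.5642, 0.0463, 0.1569]
tool_rot: [3.136, -0.004, 1.452]
contact_force: [1.3, -1.0, 0.6]
grip_width: 0.0378
```

Call:
carry_out:
  targets:
    - [[-0.1,0,0],[0,0,3],0]
    - [[0,0,0],[0,0,3.5],0]
    - [[0,0,0],[0,0,3.5],0]
    - [[0,0,0],[0,0,2],0]
    - [[0,0,0],[0,0,0.6],0]

```text
time_s: 13.25
position: [0.5553, 0.0423, 0.0254]
tool_rot: [-3.134, 0.0, 1.449]
contact_force: [0.2, 0.1, 0.0]
grip_width: 0.0043
```

```bash
python3 -c "
from h import *
go((80,102),27,90);st()"
```

```text
turn [-0.44  0.   -0.02] shift(turned tool) [-0.04  2.06 -0.16] shift(now) [-0.04  2.06 -0.18]
t 13.25 carrier xy 59.4 102.4 z 25.4 rot [-179.56    0.     83.03] F carrier [0.15 0.1  0.02] grip 4.3
```

Call:
carry_out:
  targets:
    - [[0,0,0],[0,0.5,-0.1],0]
    - [[0,0,0],[0,0.5,0],0]
    - [[0,0,0],[0,0.3,0],0]
    - [[0,0,0],[0,0.2,0],0]
    - [[0,0,0],[0,0,0],0]

```text
time_s: 13.67
position: [0.5742, 0.0404, 0.0318]
tool_rot: [3.14, -0.0, 1.449]
contact_force: [-0.2, -0.0, 1.1]
grip_width: -0.0
```

Call:
carry_out:
  targets:
    - [[0,0,0],[0,0.1,0],0]
    - [[0,0,0],[0,0,0],0]
    - [[0,0,0],[0,0.1,0],0]
    - [[0,0,0],[0,0,0],0]
    - [[0,0,0],[0,0,0],0]

```text
time_s: 14.08
position: [0.5742, 0.0405, 0.0305]
tool_rot: [-3.14, -0.0, 1.45]
contact_force: [-4.4, 1.0, 3.2]
grip_width: 0.0003
```

Call:
carry_out:
  targets:
    - [[0,0,0],[0,0.1,0],0]
    - [[0,0,0],[0,0,0],0]
    - [[0,0,0],[0,0,0],0]
    - [[0,0,0],[0,0,0],0]
    - [[0,0,0],[0,0,0],0]

```text
time_s: 14.5
position: [0.5745, 0.0404, 0.0304]
tool_rot: [-3.139, 0.0, 1.45]
contact_force: [-4.9, 0.4, 4.5]
grip_width: 0.0004
```

```bash
python3 -c "
from h import *
st();tins()"
```

```text
t 14.5 carrier xy 78.7 102.9 z 30.4 rot [-179.83    0.     83.06] F carrier [-4.95 -0.18  4.53] grip 0.4
scene rim (array([-1.2,  0.7]), array([323.9, 321.7]), 0.27)
scene bar (array([ -0.4, -17.4]), array([ 25.2, 269.2]), 0.13)
scene tin [219. 204.] 748 (array([-121.4, -102. ]), array([99.8, 63. ]), 89.59)
scene tin [336. 214.] 724 (array([109.7, 102.2]), array([101. ,  84.1]), 89.92)
side rim (array([0.6, 1.5]), array([321.7, 325.9]), 0.02)
side bar (array([-0.2,  0.5]), array([ 24.1, 307.1]), 0.09)
side tin [323. 199.] 394 (array([117.8,  83. ]), array([94.6, 75.2]), 16.03)
side tin [290. 279.] 705 (array([-121., -101.]), array([103.6,  60.9]), 89.99)
```

Call:
carry_out:
  targets:
    - [[0,0,0],[0,-0.5,0],0]
    - [[0,0,0],[0,-1,0],0]
    - [[0,0,0],[0,0,-3],0]
    - [[0,0,0],[0,0,-4],0]
    - [[0,0,0],[0,0,-4],0]

```text
time_s: 15.02
position: [0.5603, 0.0421, 0.1408]
tool_rot: [-3.14, 0.0, 1.45]
contact_force: [0.7, 0.2, -0.2]
grip_width: 0.0003
```

Call:
carry_out:
  targets:
    - [[-0.2,0,0],[0,0,-3],90]
    - [[0,0,0],[-2.6,-1.7,0],90]
    - [[0,0,0],[-2.6,-1.6,0],90]
    - [[0,0,0],[-2.6,-1.6,0],90]
    - [[0,0,0],[-2.5,-1.5,0],90]

```text
time_s: 15.43
position: [0.4845, -0.0533, 0.1705]
tool_rot: [3.136, 0.001, 1.45]
contact_force: [0.1, -1.2, -0.2]
grip_width: 0.0303
```

Call:
carry_out:
  targets:
    - [[0,0,0],[0,0,0],90]
    - [[0,0,0],[0,0,0],90]
    - [[0,0,0],[0,0,0],90]
    - [[0,0,0],[0,0,0],90]
    - [[0,0,0],[0,0,0],90]

```text
time_s: 15.85
position: [0.486, -0.0518, 0.1702]
tool_rot: [3.137, -0.0, 1.451]
contact_force: [0.1, -0.3, -0.1]
grip_width: 0.0634
```

```bash
python3 -c "
from h import *
go((0,0),74,90);st();tins()"
```

```text
turn [ 0.24 -0.02  0.07] shift(turned tool) [-0.07 -0.2   9.62] shift(now) [-0.07 -0.24  9.62]
t 15.85 carrier xy 2.0 0.7 z 170.2 rot [ 1.7976e+02 -2.0000e-02  8.3120e+01] F carrier [ 0.13 -0.24 -0.07] grip 63.4
scene rim (array([-1.1,  1. ]), array([323.2, 321.7]), 0.21)
scene bar (array([-0.3,  0.4]), array([ 25.2, 304.4]), 0.35)
scene tin [219. 204.] 746 (array([-119.9, -102.3]), array([99.8, 62.8]), 88.41)
scene tin [337. 213.] 790 (array([121.6, 102.1]), array([ 61.7, 101.6]), 1.23)
side rim (array([1.2, 1. ]), array([322.7, 324.5]), 0.22)
side bar (array([ -0.2, -28.1]), array([ 25.3, 249.3]), 0.17)
side tin [324. 199.] 312 (array([121. ,  97.2]), array([95. , 61.5]), 89.12)
side tin [290. 278.] 693 (array([-120.5, -100.8]), array([103.2,  61.8]), 89.91)
```

Tin reads about (121.4, 102), which is flush in the corner. Now I descend on the bar.

Call:
carry_out:
  targets:
    - [[0.2,0,0],[-0.1,-0.2,0],95]
    - [[0,0,0],[0,0,3],95]
    - [[0,0,0],[0,0,3],95]
    - [[0,0,0],[0,0,2],95]
    - [[0,0,0],[0,0,1.1],95]

```text
time_s: 16.37
position: [0.4814, -0.0525, 0.0767]
tool_rot: [-3.137, -0.001, 1.45]
contact_force: [-1.0, 0.4, 0.2]
grip_width: 0.0894
```

Call:
carry_out:
  targets:
    - [[0,0,0],[0,0,0.5],95]
    - [[0,0,0],[0,0,0],95]
    - [[0,0,0],[0,0,0],95]
    - [[0,0,0],[0,0,0],95]
    - [[0,0,0],[0,0,0],95]

```text
time_s: 16.78
position: [0.484, -0.0534, 0.0753]
tool_rot: [3.139, 0.0, 1.45]
contact_force: [-0.3, 0.3, 0.1]
grip_width: 0.0893
```

```bash
python3 -c "
from h import *
go((0,0),74,90);st()"
```

```text
turn [0.13 0.01 0.01] shift(turned tool) [ 0.12 -0.02  0.13] shift(now) [ 0.12 -0.02  0.13]
t 16.78 carrier xy 0.2 -1.2 z 75.3 rot [1.7987e+02 1.0000e-02 8.3060e+01] F carrier [-0.28  0.25  0.13] grip 89.3
```

Call:
carry_out:
  targets:
    - [[0,0,0],[0.1,0,0.1],60]
    - [[0,0,0],[0,0,0],45]
    - [[0,0,0],[0,0,0],35]
    - [[0,0,0],[0,0,0],30]
    - [[0,0,0],[0,0,0],28]
  force: 10

```text
time_s: 17.2
position: [0.4833, -0.0523, 0.0734]
tool_rot: [3.141, -0.0, 1.449]
contact_force: [1.2, 0.6, 0.5]
grip_width: 0.0591
```

Call:
carry_out:
  targets:
    - [[0,0,0],[0,0,0],28]
    - [[0,0,0],[0,0,0],26]
    - [[0,0,0],[0,0,0],24]
    - [[0,0,0],[0,0,0],22]
    - [[0,0,0],[0,0,0],20]

```text
time_s: 17.62
position: [0.4832, -0.0522, 0.0732]
tool_rot: [-3.142, -0.0, 1.45]
contact_force: [0.3, -0.4, -0.2]
grip_width: 0.0258
```

Call:
carry_out:
  targets:
    - [[0,0,0],[0,0,0],15]
    - [[0,0,0],[0,0,0],10]
    - [[0,0,0],[0,0,0],0]
    - [[0,0,0],[0,0,0],0]
    - [[0,0,0],[0,0,0],0]
  force: 45

```text
time_s: 18.03
position: [0.4832, -0.0522, 0.0732]
tool_rot: [3.142, -0.0, 1.45]
contact_force: [0.1, 0.6, 0.3]
grip_width: 0.0216
```

```bash
python3 -c "
from h import *
st();print(robot.get_obs()['moment']);tins()"
```

```text
t 18.03 carrier xy -0.7 -0.1 z 73.2 rot [180.    -0.    83.05] F carrier [0.06 0.6  0.29] grip 21.6
[-0.0027797   0.052716    0.05097795]
scene rim (array([-0.8,  0.6]), array([322.7, 321.4]), 0.14)
scene bar (array([ 0.5, -0.2]), array([303.2,  47.7]), 85.38)
scene tin [219. 204.] 748 (array([-120.5, -102. ]), array([100.2,  61.7]), 89.03)
scene tin [338. 213.] 786 (array([121.4, 103.2]), array([ 61.1, 102.1]), 0.78)
side rim (array([1. , 0.3]), array([324.5, 323. ]), 89.78)
side bar (array([ 0.7, -0.1]), array([306.1,  48.4]), 87.11)
side tin [290. 278.] 696 (array([-121.1, -101.9]), array([102.6,  60.9]), 89.91)
```

Gripped: width 21.6 mm, centred. I lift slowly, first a small test lift.

Call:
carry_out:
  targets:
    - [[0,0,0],[0,0,0],0]
    - [[0,0,0],[0,0,-0.2],0]
    - [[0,0,0],[0,0,-0.3],0]
    - [[0,0,0],[0,0,-0.3],0]
    - [[0,0,0],[0,0,-0.2],0]

```text
time_s: 18.55
position: [0.4827, -0.0521, 0.083]
tool_rot: [-3.14, -0.0, 1.449]
contact_force: [-0.1, 0.8, -7.6]
grip_width: 0.0215
```

Call:
carry_out:
  targets:
    - [[0,0,0],[0,0,-0.3],0]
    - [[0,0,0],[0,0,-0.3],0]
    - [[0,0,0],[0,0,-0.2],0]
    - [[0,0,0],[0,0,-0.1],0]
    - [[0,0,0],[0,0,0],0]

```text
time_s: 18.97
position: [0.4834, -0.0523, 0.0926]
tool_rot: [3.141, -0.0, 1.449]
contact_force: [0.1, 0.3, -7.9]
grip_width: 0.0218
```

```bash
cat >>h.py <<'E'
def level():
  t=np.radians(YAW)
  for n in("scene","side"):
    f=vision.grab_frame(n); w=cloud(f); h=robot.get_obs()["position"][2]-.0732
    d=(w[...,:2]-C)*1000; X=np.cos(t)*d[...,0]+np.sin(t)*d[...,1]; Y=-np.sin(t)*d[...,0]+np.cos(t)*d[...,1]; z=w[...,2]*1000-h*1000
    m=(abs(X)<165)&(abs(Y)<165)&((abs(X)>145)|(abs(Y)>145))&(abs(z-34)<12)
    A=np.c_[X[m],Y[m],np.ones(m.sum())]; b=z[m]
    for _ in range(6):
        k=np.linalg.lstsq(A,b,rcond=None)[0]; r=abs(b-A@k)<3; A,b=A[r],b[r]
    print(n,"lift",round(h*1e3,1),"rim z - lift",k[2].round(1),"slopes deg x,y",np.degrees(k[:2]).round(2),len(b))
    cv2.imwrite(f"pics/{n}_last.png",f["color"])
E
python3 -c "
from h import *
st();print(robot.get_obs()['moment']);level()"
```

```text
t 18.97 carrier xy -0.5 -0.1 z 92.6 rot [179.96  -0.    83.05] F carrier [ 0.07  0.34 -7.88] grip 21.8
[-0.1075951   0.08502537 -0.00444521]
scene lift 19.2 rim z - lift 33.3 slopes deg x,y [ 0.09 -0.1 ] 966
side lift 19.1 rim z - lift 32.4 slopes deg x,y [-0.18 -0.24] 686
```

The carrier is level, off the counter, at full weight (~0.8 kg). I continue to 12 cm.

Call:
carry_out:
  targets:
    - [[0,0,0],[0,0,-0.3],0]
    - [[0,0,0],[0,0,-0.5],0]
    - [[0,0,0],[0,0,-0.6],0]
    - [[0,0,0],[0,0,-0.6],0]
    - [[0,0,0],[0,0,-0.6],0]

```text
time_s: 19.48
position: [0.4835, -0.0523, 0.1191]
tool_rot: [3.141, 0.0, 1.45]
contact_force: [0.1, -0.4, -8.1]
grip_width: 0.0214
```

Call:
carry_out:
  targets:
    - [[0,0,0],[0,0,-0.6],0]
    - [[0,0,0],[0,0,-0.6],0]
    - [[0,0,0],[0,0,-0.6],0]
    - [[0,0,0],[0,0,-0.6],0]
    - [[0,0,0],[0,0,-0.6],0]

```text
time_s: 19.9
position: [0.4832, -0.0522, 0.1489]
tool_rot: [3.142, -0.0, 1.45]
contact_force: [-0.3, 0.2, -8.6]
grip_width: 0.0211
```

Call:
carry_out:
  targets:
    - [[0,0,0],[0,0,-0.6],0]
    - [[0,0,0],[0,0,-0.6],0]
    - [[0,0,0],[0,0,-0.6],0]
    - [[0,0,0],[0,0,-0.6],0]
    - [[0,0,0],[0,0,-0.6],0]

```text
time_s: 20.32
position: [0.4832, -0.0522, 0.1788]
tool_rot: [-3.142, -0.0, 1.449]
contact_force: [0.0, 0.4, -7.3]
grip_width: 0.0217
```

Call:
carry_out:
  targets:
    - [[0,0,0],[0,0,-0.6],0]
    - [[0,0,0],[0,0,-0.5],0]
    - [[0,0,0],[0,0,-0.3],0]
    - [[0,0,0],[0,0,-0.1],0]
    - [[0,0,0],[0,0,0],0]

```text
time_s: 20.73
position: [0.4833, -0.0523, 0.1935]
tool_rot: [3.141, -0.0, 1.45]
contact_force: [0.8, -0.3, -6.9]
grip_width: 0.0217
```

Call:
carry_out:
  targets:
    - [[0,0,0],[0,0,0],0]
    - [[0,0,0],[0,0,0],0]
    - [[0,0,0],[0,0,0],0]
    - [[0,0,0],[0,0,0],0]
    - [[0,0,0],[0,0,0],0]

```text
time_s: 21.15
position: [0.4831, -0.0522, 0.1931]
tool_rot: [-3.141, -0.0, 1.45]
contact_force: [0.2, -0.0, -8.0]
grip_width: 0.022
```

```bash
python3 -c "
from h import *
st();o=robot.get_obs();print(o['moment'],abs(o['joint_vel']).max());level();st()"
```

```text
t 21.15 carrier xy -0.9 -0.1 z 193.1 rot [-1.7998e+02 -1.0000e-02  8.3050e+01] F carrier [ 0.2  -0.01 -7.97] grip 22.0
[-0.05755173  0.04793778  0.06018989] 0.0018876560817055014
scene lift 119.9 rim z - lift 33.3 slopes deg x,y [-0.02 -0.08] 1173
side lift 120.0 rim z - lift 32.4 slopes deg x,y [-0.19 -0.27] 777
t 21.25 carrier xy -0.8 -0.1 z 193.2 rot [-1.7999e+02 -1.0000e-02  8.3050e+01] F carrier [-0.42 -0.2  -6.86] grip 21.9
```

View pics/scene_last.png

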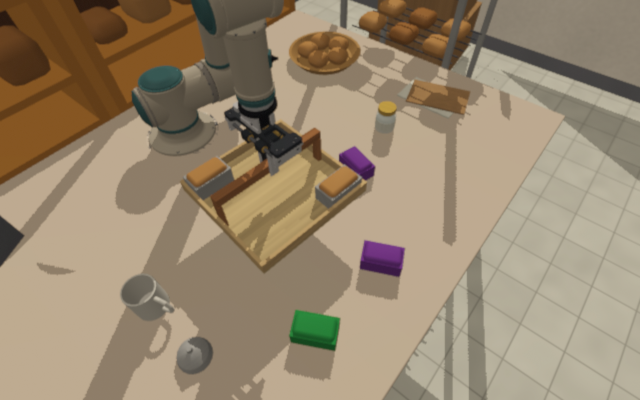

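The carrier hangs level, both tins are in their corners ((338,183) and (208,175)), and the mug, bell, jar and look-alikes are where they were. I hand it in.

```bash
python3 -c "
from cell import robot
print(robot.close_job())"
```

```text
the job is handed in; nothing more can be done
None
```

The job is handed in: the loose tin is in its corner and the arm is holding the carrier level, 120 mm above the counter.

- **Pushing the tin:** I pushed it square against the +x rim, then along to the +y rim. That left a gap of about 1 mm at the +x rim, so I gave it one more gentle nudge. The largest push reading was about 7.5 N. That is above the roughly 4 N slide limit, but the carrier showed no measurable shift.
- **Lifting:** I gripped the middle of the bar at 45 N and lifted straight up, with a small test lift first.

**Last checks:**
- **Loose tin:** before the lift it measured about (121.4, 102–103) mm against a target of (122, 102), and it was within about 1° of square.
- **Packed tin:** it stayed at about (-121, -102) mm.
- **Level:** the rim slope was at most 0.3° in both views, and the arm was still.
- **Time and surroundings:** it took 21 s, and the jam jar, mug and bell look untouched.

**Minor disagreements:** the two cameras differ by about 1–2 mm. After the lift I checked the tins only by eye in the scene picture.

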